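# Lid-switch check on a sample dryer

## Robot

A 6-joint arm with a two-finger parallel gripper is mounted at the origin on the work surface. World frame = base frame: x ahead of the robot, y to its left, z up, the work surface at z = 0. Lengths are in mm, angles in rad, forces in N, time in s.
With the tool pointing down it reaches from about 375 to 975 mm from the base axis. Payload 3.8 kg.
Tool frame: the origin (TCP) lies midway between the tips of the shut fingers; the grasp point (between the pads) lies 19 mm behind it; z points along the fingers, x is the direction in which the jaws open and shut, and the axes are right-handed (so a half turn about z gives the same grasp; the last joint's range is limited). The gripper opens to 88 mm and grips with 3 to 60 N. Pads are 18 mm wide; open, the fingers measure 123 mm over their backs; the gripper's body (75 mm by 187 mm) begins 45 mm behind the grasp point.
Start: joints at [-1.36, 0.264, 1.604, -0, 1.274, -0.037], TCP at [165.553, -654.378, 238.706] pointing down, gripper open.
Joint ranges: [-2.63, 2.63], [-0.94, 2.18], [0.31, 2.57], [-1.31, 4.45], [0, 2.66], [-2.55, 2.55]. Speed limits (rad/s): [2.57, 2.57, 3.14, 3.14, 3.14, 3.14].

## Interface

Orientations are given as [roll, pitch, yaw] about the fixed x, y, z axes, in that order (R = Rz(yaw) Ry(pitch) Rx(roll)).
In Python, from plant import ctrl gives the robot as it stands.
- The arm moves only by the tool step_arm, never from a script. Its argument "deltas" is text: rows parted by semicolons, each of 6 numbers parted by spaces: the shift along the world's x, y, z in units of 0.8 m (1.0 is 0.8 m), then the turn, a rotation vector about the world's x, y, z in units of 360 degrees (1.0 is 360 degrees). In form: tx ty tz wx wy wz; .... A call has 1 to 8 rows; each row is the pose to reach, as a shift and turn from the pose commanded when the call began, turning the shorter way round; what a row does not reach only later rows make up. A row lasts 1/10 s, in which the tool goes at most 50 mm and 8.59 degrees, less where a joint would pass 70% of its speed; a pose out of reach is approached as far as the arm can. A call with a number of a shift or a turn outside -1 to 1 is refused whole. A call with a gripper value outside its range is refused whole. "hand" is the closure, from -1 (fully open) to 1 (shut), set as the call begins (left out, the last holds). The fingers move at their own pace and stop on an object; "newtons" is the grip in N (left out, the last holds). Time passes only in rows, so rows that repeat a pose let the fingers close. It gives the time, the measured TCP pose, the force and the opening at its end, in the units of the state.
- ctrl.state(): the state, without advancing time (a new reading comes with each control period).
- ctrl.read_camera(name): name is "scene" or "top"; returns (picture, depth): 384x512x3 uint8, red, green, blue; 384x512 float32, mm along the optical axis (not along the pixel's ray), 0 where there is no reading.
- ctrl.get_calibration(name): a dict with "fovy" (degrees; the focal length in pixels is half the picture's height over the tangent of half this angle, whatever the lens; pixels are square), "cx", "cy" (the principal point, pixels), "rvec" (rotation vector, rad) and "tvec" (3), from world to camera coordinates, as OpenCV has them. Camera axes: x right, y down, z forward; pixel columns grow to the right and rows downward; lengths in mm; the calibration is good to about 2 mm. A picture is of the moment at which its call begins. get_calibration takes no time and is no camera call.
- ctrl.close_job(): hands the job in, once; it reports no verdict.
The state is a dict: "clock": time; "q": joint angles; "joint_velocities": joint speeds; "effort": joint torques, N m; "tcp_pos": TCP position; "orientation": TCP orientation; "contact_force": force on the tool from outside, world axes, zero at the start; "ft_torque": the same for the moment, N m; "finger_gap": opening from 0.0 (shut) to 1.0 (fully open).
Only numpy, scipy, OpenCV 4.12 (cv2) and the standard library are available. Lean on these libraries where they do the work, as an engineer would, in place of code of your own. Each camera call takes 0.05 s, during which the arm holds its last target.

## Task

Check the lid switch of the sample dryer: with the lid shut, take the test pin from its wooden stand, push it upright and fully home into the terminal opening on the dryer's side deck, and let go of it. Then raise the sprung lid until its pointer is level with the index pointer on the quadrant, and finish there still holding the lid steady with the gripper, the pin staying home. Leave the index as it is set and do not disturb the tin, the plaster core or the calculator.

Things in the scene. Friction and masses are not known exactly. Their poses are not given: they have to be found in the camera images.
- dryer: Fixed bench sample dryer, a grey and white box 180 (x) by 200 (y) by 101 mm high, plus a lower side deck on its -y side (deck: 55 mm high, x -70 to 40 mm, y -100 to -185 mm). Origin under the box's centre on the bench; its own x points away from its front (at yaw 0 the front faces the robot), y to the left seen from the front, z up. The lid's handle sticks out at the front, the quadrant plate stands on the +y side, its top and the index up to 225 mm above the bench.
- terminal (a point): Centre of the mouth of the only terminal opening, a round vertical hole of 10 mm diameter and 34 mm deep with a small chamfer, in the aluminium block (40 by 85 mm, 60 mm high) of the side deck. Lies at (-20, -145, 60) mm in the dryer's frame; the box's side wall is 45 mm from its centre. Axes as the dryer's.
- pin: Loose test pin, standing upright in the stand's middle hole: brass shaft 8 mm diameter and 30 mm long with a chamfered tip, then a black round grip 16 mm diameter and 60 mm long whose shoulder stops on the mouth of the hole when fully home. About 40 g. Origin at the tip, z up along the pin; the grip spans 30 to 90 mm above the origin.
- stand: Fixed wooden stand 60 (x) by 110 (y) by 40 mm high with three 11 mm holes in a row along its y, 34 mm deep; the pin is in the middle one, its tip 10 mm above the bench. Origin under its centre. May be on the left or on the right of the dryer.
- lid (a joint): Lid angle in rad: 0 shut, grows as the front of the lid rises (to 1.3). A spring hinge pulls it shut: lifting at the handle bar takes about 5.5 N at the start and 9 N at 0.75 rad. It does not stay by itself.
- lid_bar (a point): Middle of the lid's round steel handle bar, 12 mm diameter, 122 mm long along the dryer's y, held by two 10 mm arms at 55 mm either side of the middle, 45 mm ahead of the lid's front edge with free air between and below; 105 mm above the bench when shut, 220 mm from the hinge axis. Being round it can turn between the fingers as the lid swings. Moves with the lid; axes are the lid's (x from handle to hinge, y along the hinge).
- lid_hinge (a point): Point on the hinge axis, in the middle of the lid's far edge: (85, 0, 105) mm in the dryer's frame; the axis runs along the dryer's y. The white lid is 8 mm thick and its front edge lies 175 mm from the axis.
- lid_pointer (a point): The lid's pointer, a small steel tab 20 by 12 by 6 mm on the lid's +y edge, 160 mm from the hinge axis. Axes are the lid's.
- index (a joint): Angle of the index arm in rad about the same hinge axis, in the same sense as the lid's: the angle at which the lid has to be held (between 0.42 and 0.75). Stiff with friction; not to be moved.
- index_pointer (a point): The index pointer, a dark steel tab 24 by 18 by 6 mm at the end of the index arm, just outside the lid's pointer, 160 mm from the hinge axis and 120 mm to +y of the dryer's middle. Level with the lid's pointer when both lie at the same angle. Axes are the index arm's (x from tab to hinge).
- tin: Bystander: closed aluminium tin, 66 mm diameter, 60 mm high, on the other side of the dryer from the stand. Origin under its centre.
- core: Bystander: pale plaster core, 50 mm diameter, 75 mm high, beyond the dryer's left side. Origin under its centre.
- calculator: Bystander: flat black calculator 75 by 140 by 15 mm lying beyond the right side of the dryer. Origin under its centre.

How it is judged:
By the outcome, as a careful person would: the job done as asked, in the order asked, and still so for the second after the job is handed in, while the arm keeps its last pose, push and grip.
It also fails if it takes over 64 s, if anything falls off the work surface, if the arm or the gripper's body presses on something with over 40 N, if the wrist force passes 120 N, or if a joint passes its speed limit or range.

## Working session

There is one attempt and no reset: what is moved stays moved. The work goes in short steps, Python scripts to look and compute and a tool call to move; the robot and the scene stay as the last step left them, time stands still between calls to the robot, and variables do not carry over. Pictures are saved under pics/ and viewed, and the job is handed in when it is done.

Besides the shell and the picture viewer there is one more tool, called after "Call:" as name(argument=value, ...), one argument or row to a line, values as JSON. step_arm: Moves the arm, as the interface text tells. Shifts and turns lie within -1 to 1; 1 stands for 0.8 m of shift or 360 degrees of turn. Its arguments: {"type":"object","properties":{"deltas":{"type":"string"},"hand":{"type":"number"},"newtons":{"type":"number"}},"required":["deltas"]}

```bash
mkdir -p pics
cat > h.py <<'E'
import numpy as np,cv2
from plant import ctrl
def cal(n):
    c=ctrl.get_calibration(n);f=192/np.tan(np.radians(c['fovy'])/2)
    K=np.array([[f,0,c['cx']],[0,f,c['cy']],[0,0,1]]);R=cv2.Rodrigues(np.array(c['rvec'],float))[0];t=np.array(c['tvec'],float).ravel()
    return K,R,t,c
def ray(n,u,v,z):
    K,R,t,_=cal(n);d=R.T@np.linalg.inv(K)@np.array([u,v,1.]);o=-R.T@t
    return o+d*(z-o[2])/d[2]
def cloud(n,dep):
    K,R,t,_=cal(n);v,u=np.mgrid[0:384,0:512]
    p=np.stack([(u-K[0,2])/K[0,0]*dep,(v-K[1,2])/K[1,1]*dep,dep],-1)
    return (p-t)@R
def proj(n,p):
    K,R,t,_=cal(n);q=K@(R@np.array(p,float)+t);return q[:2]/q[2]
def grab(n,name):
    im,d=ctrl.read_camera(n);cv2.imwrite(f'pics/{name}.png',im[:,:,::-1]);np.savez(f'pics/{name}.npz',im=im,d=d);return im,d
E
python3 - <<'E'
from h import *
for n in('scene','top'):
    im,d=grab(n,n+'0');print(cal(n)[3],d.min(),d.max());K,R,t,_=cal(n);print('cam at',-R.T@t)
print(ctrl.state())
E
```

```text
{'fovy': 54.431737342768244, 'cx': 256.5092770930996, 'cy': 191.42258212881663, 'rvec': array([ 1.92242123,  1.25128375, -0.61213456]), 'tvec': array([-240.82519307, -252.65396859, 1583.20897284])} 0.0 3775.0493
cam at [1386.30570848 -361.45725799  758.87191701]
{'fovy': 42.00008354425951, 'cx': 257.2210729288897, 'cy': 189.38143785732822, 'rvec': array([ 2.16251091, -2.18950656,  0.10769134]), 'tvec': array([ -15.60501944,  602.56558361, 1332.65387952])} 0.0 2243.3264
cam at [ 475.28695819  -14.97269998 1383.17507476]
{'clock': 0.1, 'q': array([-1.35987309e+00,  2.64681086e-01,  1.60522922e+00,  1.85194060e-05,
        1.27369407e+00, -3.68809299e-02]), 'joint_velocities': array([-5.76969320e-05, -2.49377896e-03, -4.25671903e-03,  2.32458207e-04,
        4.21002629e-04, -2.54072504e-04]), 'effort': array([ 4.37189756e-04, -5.03617966e+01, -3.58071470e+01,  7.32233073e-02,
        2.33788689e-02, -6.08210280e-05]), 'tcp_pos': array([ 165.4441373 , -653.75303866,  237.51473426]), 'orientation': array([-3.14150079e+00,  2.00970824e-03, -1.32299750e+00]), 'contact_force': array([-0.98490632,  0.16185413,  0.17057905]), 'ft_torque': array([ 0.01948621, -0.0208505 ,  0.01383874]), 'finger_gap': 1.0005518337918184}
```

View pics/scene0.png

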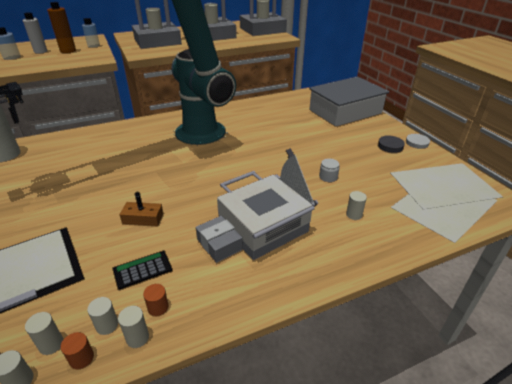

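View pics/top0.png

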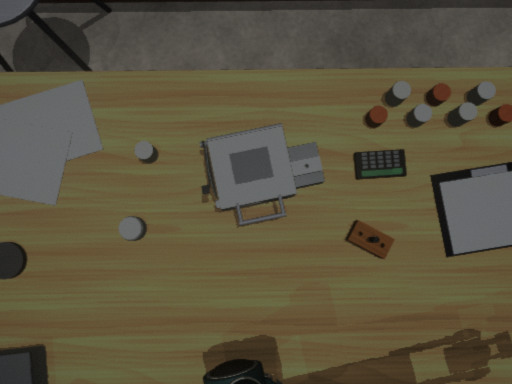

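The scene view shows the dryer at about (262,215), the stand at (141,213) and the calculator at (142,269). In the top view the dryer is at about (250,168), its handle at (262,210), the deck hole near (307,165) and the stand at (370,239).

Run:
```python
from h import *
a=np.load('pics/top0.npz')['im'];b=np.load('pics/scene0.npz')['im']
c=cv2.resize(a[115:270,190:400],None,fx=3.8,fy=3.8,interpolation=cv2.INTER_CUBIC);cv2.imwrite('pics/topz.png',c[:,:,::-1])
c=cv2.resize(b[140:270,110:330],None,fx=3.6,fy=3.6,interpolation=cv2.INTER_CUBIC);cv2.imwrite('pics/scz.png',c[:,:,::-1])
d=np.load('pics/top0.npz')['d'];P=cloud('top',d)
for u,v in[(250,168),(307,150),(307,165),(374,239),(362,232),(260,220),(262,204),(320,230),(205,190),(210,150),(320,163),(300,185)]:
  print((u,v),P[v,u].round(1))
d=np.load('pics/scene0.npz')['d'];P=cloud('scene',d)
print('scene');
for u,v in[(266,203),(216,229),(138,196),(240,180),(290,155),(128,215),(200,200)]:
  print((u,v),P[v,u].round(1))
```

```text
(250, 168) [650.2  -4.7 108.3]
(307, 150) [ 704.3 -158.    55.9]
(307, 165) [ 665.1 -158.1   46.4]
(374, 239) [ 464.6 -320.2   97.2]
(362, 232) [ 483.1 -301.6   42.9]
(260, 220) [516.3 -28.6 112.6]
(262, 204) [564.  -35.9   1.8]
(320, 230) [ 490.4 -195.5   -3.9]
(205, 190) [585.3 100.9 210.3]
(210, 150) [698.3  97.9 108. ]
(320, 163) [ 668.1 -191.5   60.1]
(300, 185) [ 609.8 -136.9   59. ]
scene
(266, 203) [668.4  -7.1 110.6]
(216, 229) [ 656.2 -151.5   56.7]
(138, 196) [ 471.  -322.8   92.4]
(240, 180) [391.9  25.3  -1.6]
(290, 155) [597.1  99.9 198.8]
(128, 215) [ 477.7 -362.5   39. ]
(200, 200) [ 446.7 -137.1    0.6]
```

View pics/topz.png

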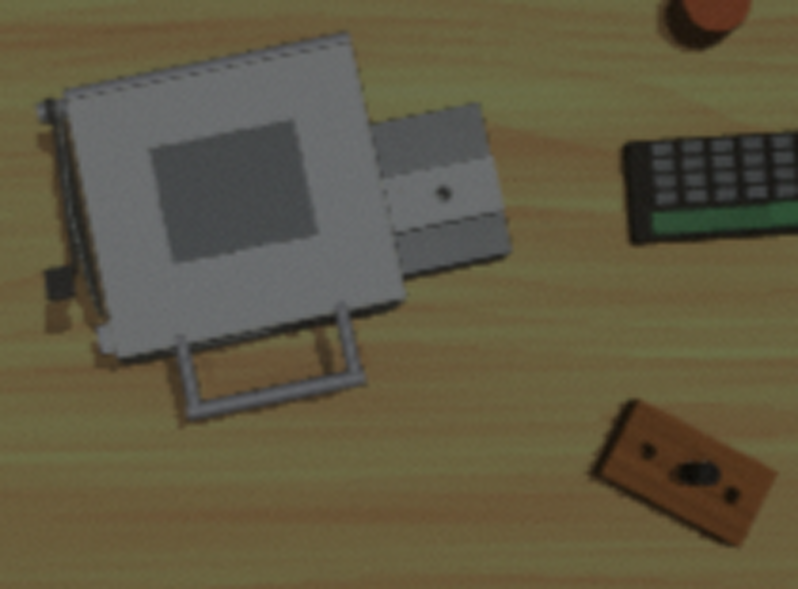

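View pics/scz.png

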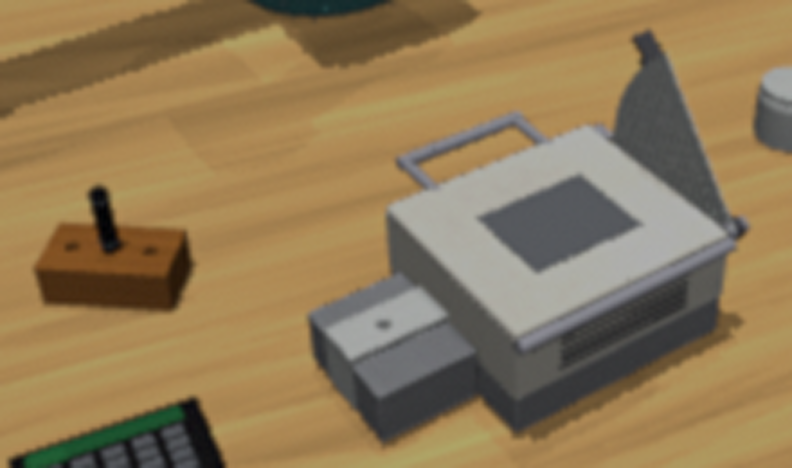

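The zooms show the terminal hole at topz (445,193) and scz (384,323). The pin is at topz (697,472) with its top at scz (98,193), and the index tab is at topz (58,283) and scz (648,45). Next I'll measure these to subpixel accuracy.

```bash
cat >> h.py <<'E'
def dark(im,u,v,r,inv=True):
    g=im.astype(float).mean(2);u0,v0=int(round(u)),int(round(v));w=g[v0-r:v0+r+1,u0-r:u0+r+1]
    bg=np.percentile(w,75);W=np.clip(bg-w-0.25*(bg-w.min()),0,None);vv,uu=np.mgrid[v0-r:v0+r+1,u0-r:u0+r+1]
    return (W*uu).sum()/W.sum(),(W*vv).sum()/W.sum()
def tri(ua,ub):
    A=[];b=[]
    for n,p in(('top',ua),('scene',ub)):
        K,R,t,_=cal(n);o=-R.T@t;d=R.T@np.linalg.inv(K)@np.array([*p,1.]);d/=np.linalg.norm(d);M=np.eye(3)-np.outer(d,d);A.append(M);b.append(M@o)
    return np.linalg.solve(A[0]+A[1],b[0]+b[1])
E
python3 - <<'E'
from h import *
T=np.load('pics/top0.npz');S=np.load('pics/scene0.npz')
h=dark(T['im'],307,165.8,3);g=dark(S['im'],216.6,229.6,2);print('hole',h,g,ray('top',*h,60),ray('scene',*g,60),tri(h,g))
def zt(x,y):return ((x+.5)/3.8-.5+190,(y+.5)/3.8-.5+115)
def zs(x,y):return ((x+.5)/3.6-.5+110,(y+.5)/3.6-.5+140)
for nm,t,s in[('sh1',(648,452),(150,251)),('sh2',(731,495),(72,246))]:
    for sw in(0,1):pass
    a=dark(T['im'],*zt(*t),2);b=dark(S['im'],*zs(*s),2);print(nm,a,b,ray('top',*a,40),ray('scene',*b,40))
# box edges from lid mask in top: height 100..118
for n,D in(('top',T),('scene',S)):
    P=cloud(n,D['d']);im=D['im'].astype(int)
    m=(abs(P[...,2]-109)<5)&(P[...,0]>500)&(P[...,0]<800)&(abs(P[...,1])<150)
    m=cv2.morphologyEx(m.astype(np.uint8),cv2.MORPH_OPEN,np.ones((7,7)))
    p=P[m>0][:,:2].astype(np.float32);r=cv2.minAreaRect(p);print(n,'lid rect',r,len(p))
    m=(P[...,2]>80)&(P[...,2]<110)&(np.hypot(P[...,0]-470,P[...,1]+320)<40);print('pin',P[m].mean(0),P[m].max(0),m.sum())
    m=(P[...,2]>30)&(P[...,2]<50)&(np.hypot(P[...,0]-470,P[...,1]+320)<80);print('stand',cv2.minAreaRect(P[m][:,:2].astype(np.float32)),P[m].mean(0))
    m=(P[...,2]>115)&(np.hypot(P[...,0]-640,P[...,1]-105)<110);q=P[m];print('quad',q.mean(0),q.max(0));k=q[q[:,2]>190];print(k[np.argsort(-k[:,2])][:12].round(0))
E
```

```text
hole (np.float64(306.3923664122138), np.float64(165.36895674300254)) (np.float64(216.20395421436007), np.float64(229.69580298300383)) [ 662.14737291 -154.99937012   60.        ] [ 662.49652687 -152.89447489   60.        ] [ 662.43412933 -153.9667891    60.32565314]
sh1 (np.float64(360.177874186551), np.float64(233.27657266811278)) (np.float64(151.21652639632745), np.float64(209.34812547819433)) [ 479.814425   -297.20181445   40.        ] [ 480.36221639 -295.21973754   40.        ]
sh2 (np.float64(381.9653815892998), np.float64(244.9087332808812)) (np.float64(129.44014962593516), np.float64(208.06234413965083)) [ 448.1202185  -354.49737234   40.        ] [ 448.33564945 -353.57198959   40.        ]
top lid rect ((653.5809326171875, -8.068649291992188), (180.89015197753906, 197.74398803710938), 12.72046184539795) 2485
pin [ 463.58692996 -324.71638394   97.28391973] [ 472.1507055  -318.17554749  105.8497342 ] 41
stand ((464.0092468261719, -325.6718444824219), (110.51397705078125, 61.0356559753418), 61.46015167236328) [ 463.93320025 -324.63692598   39.54509503]
quad [628.73965145  93.8469
[... 241 characters left out ...]
[580. 106. 212.]
 [580.  91. 211.]]
scene lid rect ((654.7515258789062, -3.6126251220703125), (190.34854125976562, 209.82176208496094), 9.739627838134766) 2992
pin [ 468.13369886 -324.22999883   92.74224073] [ 473.74537697 -315.89589187  102.71020024] 47
stand ((463.9741516113281, -323.95849609375), (112.37400817871094, 64.546875), 62.07362747192383) [ 471.11733995 -324.81529146   39.17253265]
quad [635.10169855  95.89229756 157.80273305] [715.24420488 116.08070679 219.02028425]
[[631.  96. 219.]
 [634.  94. 218.]
 [628.  95. 217.]
 [636.  93. 216.]
 [625.  93. 216.]
 [629.  94. 215.]
 [627.  92. 214.]
 [638.  96. 213.]
 [636.  94. 213.]
 [630.  94. 212.]
 [641.  94. 212.]
 [623.  92. 212.]]
```

Run:
```python
from h import *
T=np.load('pics/top0.npz');S=np.load('pics/scene0.npz')
def zt(x,y):return ((x+.5)/3.8-.5+190,(y+.5)/3.8-.5+115)
def zs(x,y):return ((x+.5)/3.6-.5+110,(y+.5)/3.6-.5+140)
def ang(a,b):d=b-a;return np.degrees(np.arctan2(d[1],d[0]))
def rt(x,y,z):return ray('top',*zt(x,y),z)
def rs(x,y,z):return ray('scene',*zs(x,y),z)
print('front edge',ang(rt(402,298,109),rt(120,357,109))-90)
print('right edge',ang(rt(402,298,109),rt(350,38,109)))
print('bar',ang(rt(363,380,105),rt(190,412,105))-90, (rt(363,380,105)+rt(190,412,105))/2)
print('deck end',ang(rt(510,250,55),rt(480,105,55)))
print('scene bar',ang(rs(403,162,105),rs(518,118,105))-90,(rs(403,162,105)+rs(518,118,105))/2)
print('scene lid', [r.round(1) for r in (rs(388,208,109),rs(598,128,109),rs(518,342,109))])
# dark tab segmentation
for n,D,(u,v) in(('top',T,zt(58,283)),('scene',S,zs(648,45))):
    im=D['im'].astype(int);print(n,u,v);u=int(round(u));v=int(round(v));P=cloud(n,D['d'])
    print(im[v-6:v+7,u-6:u+7].mean(2).astype(int));print(P[v-6:v+7,u-6:u+7,2].astype(int))
```

```text
front edge 11.136938052929068
right edge 10.156800065831664
bar 9.751163813621531 [519.44891761 -34.93032209 105.        ]
deck end 10.219403831718962
scene bar 10.550185917295252 [520.9899878  -31.52362373 105.        ]
scene lid [array([ 589.4, -120.9,  109. ]), array([556.7,  78.5, 109. ]), array([767.6, -88.2, 109. ])]
top 204.89473684210526 189.10526315789474
[[90 89 89 91 90 89 88 80 60 52 40 46 53]
 [91 88 90 88 85 84 84 74 55 45 39 45 57]
 [87 87 84 76 63 60 56 45 38 38 36 44 57]
 [86 81 63 44 41 39 39 36 37 37 32 43 55]
 [82 79 63 42 38 38 38 38 36 37 38 50 53]
 [85 82 70 44 37 37 35 34 37 37 43 55 55]
 [83 84 73 45 37 36 38 39 38 37 46 57 58]
 [84 85 74 48 38 36 36 38 37 38 47 59 59]
 [86 86 77 52 37 37 39 38 37 39 49 58 60]
 [87 87 78 56 39 40 42 40 39 36 42 54 60]
 [86 86 79 56 40 38 40 40 44 53 60 59 59]
 [88 84 83 73 59 53 52 59 61 67 79 67 62]
 [88 88 82 65 63 62 62 62 63 76 86 81 67]]
[[   0   -4    0    0    0    0    0   -1   -2    2  196  189  194]
 [   3    0   -1    0   -2   -1    0   -7   -3    1  196  195    5]
 [   1   -3    5    0    1    1  197  199  202  19
[... 1473 characters left out ...]
-1   1  -3   0   0  -1   0   0   0   2]
 [  0   0  -1   0  -3   1   0   0   3  -2  -3  -1   0]
 [  5  -1   0   2   0   0 210   0   2  -1   0   0   2]
 [  0   0   2 211 208 208 209 207   0   0   0   0   0]
 [  0 207 208 208 208 206 206 206   0   2   0   0  -1]
 [  0   0 208 207 206 205 204 203 203   0   0   1  -1]
 [  0   2 204 204 207 206 204 203 204   0   3   0   1]
 [  0  -1   1 201 205 204 202 200 201 200   0   0   0]
 [  3   0   1 199 202 199 197 199 199 197   0  -1   0]
 [  0   1   2   0 199 200 198 196 197 216 217 219   0]
 [  0   0  -2   1 198 198 198 208 211 214 214 217  -1]
 [ -2   0   2 193 198 197 205 206 208 211 212 216   0]
 [  0   0   0   0 192 197 200 201 205 207 209 212 213]]
```

Call:
step_arm(
  deltas="0.3733 0.4117 -0.05 0 0 0.2397; 0.3733 0.4117 -0.05 0 0 0.2397; 0.3733 0.4117 -0.05 0 0 0.2397; 0.3733 0.4117 -0.05 0 0 0.2397; 0.3733 0.4117 -0.05 0 0 0.2397; 0.3733 0.4117 -0.05 0 0 0.2397; 0.3733 0.4117 -0.05 0 0 0.2397; 0.3733 0.4117 -0.05 0 0 0.2397",
  hand=-0.1,
  newtons=30,
)

```text
clock: 0.9
tcp_pos: [433.9, -357.4, 202.4]
orientation: [-3.141, 0.0, -0.117]
contact_force: [0.6, -0.8, 0.2]
finger_gap: 0.551
```

Run:
```python
from h import *
T=np.load('pics/top0.npz');S=np.load('pics/scene0.npz')
y=np.radians(10.5);c,s=np.cos(y),np.sin(y)
O=np.array([662.4,-154])-np.array([[c,-s],[s,c]])@[-20,-145];print('O',O)
for n,D,(u,v) in(('top',T,(205,189)),('scene',S,(290,150))):
    P=cloud(n,D['d'])[v-7:v+8,u-7:u+8].reshape(-1,3);P=P[(P[:,2]>190)&(P[:,2]<215)]
    q=P[:,:2]-O;X=q@[c,s];Y=q@[-s,c];m=Y>108;X,Y,Z=X[m],Y[m],P[m,2]
    print(n,m.sum(),X.mean(),Y.mean(),Z.mean(),X.min(),X.max(),'slope',np.arctan(-np.polyfit(X,Z,1)[0]),'r',np.hypot(85-X.mean(),Z.mean()-105),'th',np.arctan2(Z.mean()-105,85-X.mean()))
im=T['im'];g=im.mean(2)
def cen(n,D,u,v,r,thr):
    g=D['im'].mean(2);w=g[v-r:v+r+1,u-r:u+r+1]<thr;k,l,st,ce=cv2.connectedComponentsWithStats(w.astype(np.uint8));print(n,st,ce+np.array([u-r,v-r]))
cen('top',T,205,189,9,52);cen('scene',S,290,150,7,80)
```

```text
O [655.64094695  -7.78332789]
top 70 -46.4994394507732 118.12187424148101 204.7934268229588 -57.503112210168666 -30.53669616256313 slope 0.5793235432882123 r 165.0782560270637 th 0.6491655906636777
scene 51 -44.60917899902107 118.65217138558282 203.45373118240468 -56.76082108061282 -32.94178318310989 slope 0.534681874235224 r 162.76263841722857 th 0.6496295655454751
top [[  0   0  19  19 252]
 [  6   0  13  14 109]] [[203.63095238 189.9047619 ]
 [208.16513761 186.90825688]]
scene [[  0   0  15  15 176]
 [  3   6   8   9  49]] [[290.07954545 149.05681818]
 [289.71428571 153.3877551 ]]
```

Call:
step_arm(
  deltas="0.0379 0.0405 -0.05 0 0 0.0477; 0.0379 0.0405 -0.05 0 0 0.0477; 0.0379 0.0405 -0.05 0 0 0.0477; 0.0379 0.0405 -0.05 0 0 0.0477",
)

```text
clock: 1.3
tcp_pos: [463.3, -326.9, 162.8]
orientation: [-3.142, 0.001, 0.174]
contact_force: [-0.7, -0.6, 0.2]
finger_gap: 0.549
```

Run:
```python
from h import *
s=ctrl.state();print(s['tcp_pos'],s['orientation'],s['q'],s['joint_velocities'])
```

```text
[ 463.34538681 -326.91534429  162.76680227] [-3.14151406e+00  5.53374045e-04  1.73730959e-01] [-6.58154525e-01  1.21670431e-01  1.91774148e+00 -3.99066462e-04
  1.10261156e+00 -8.31705300e-01] [-0.02177051 -0.0132626  -0.0193431  -0.00109817 -0.00117792 -0.0031038 ]
```

Call:
step_arm(
  deltas="0 0.002 -0.06 0 0 0.0015; 0 0.002 -0.1 0 0 0.0015; 0 0.002 -0.12 0 0 0.0015; 0 0.002 -0.12 0 0 0.0015; 0 0.002 -0.12 0 0 0.0015",
)

```text
clock: 1.8
tcp_pos: [463.6, -326.6, 67.9]
orientation: [3.141, -0.001, 0.183]
contact_force: [0.3, -0.1, 0.1]
finger_gap: 0.55
```

Run:
```python
from h import *
s=ctrl.state();print(s['tcp_pos'],s['orientation'],s['joint_velocities'][:3])
im,d=grab('scene','sc1');im2,d=grab('top','tp1')
c=cv2.resize(im[110:250,80:220],None,fx=4,fy=4,interpolation=cv2.INTER_CUBIC);e=np.zeros_like(c);
cv2.imwrite('pics/sc1z.png',c[:,:,::-1])
```

```text
[ 463.5505818  -326.63539147   67.91963967] [ 3.14054669e+00 -8.06702280e-04  1.83051313e-01] [ 0.0060125  -0.01840215 -0.02203046]
```

View pics/sc1z.png

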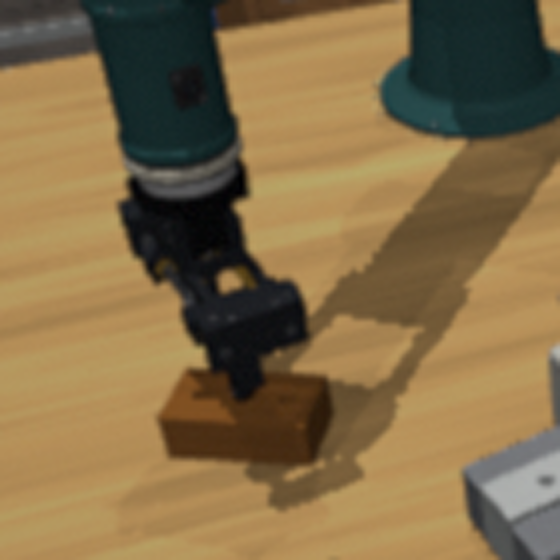

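The near finger at about (245,360) hides the pin, and the tool is centred over the stand. I'll close on the pin.

Call:
step_arm(
  deltas="0.0005 0.002 -0.001 0 0 0; 0.0005 0.002 -0.001 0 0 0; 0.0005 0.002 -0.001 0 0 0; 0.0005 0.002 -0.001 0 0 0; 0.0005 0.002 -0.001 0 0 0; 0.0005 0.002 -0.001 0 0 0; 0.0005 0.002 -0.001 0 0 0; 0.0005 0.002 -0.001 0 0 0",
  hand=1,
  newtons=30,
)

```text
clock: 2.7
tcp_pos: [464.0, -323.7, 66.3]
orientation: [3.141, -0.0, 0.186]
contact_force: [-0.3, 0.6, 2.4]
finger_gap: 0.172
```

Call:
step_arm(
  deltas="0 0 0.02 0 0 0; 0 0 0.05 0 0 0; 0 0 0.09 0 0 0; 0 0 0.13 0 0 0; 0 0 0.16 0 0 0; 0 0 0.16 0 0 0",
)

```text
clock: 3.3
tcp_pos: [466.0, -325.3, 198.1]
orientation: [3.136, -0.005, 0.186]
contact_force: [-0.1, -1.2, -0.6]
finger_gap: 0.175
```

Run:
```python
from h import *
s=ctrl.state();print(s['tcp_pos'],s['orientation'],s['finger_gap'],s['contact_force'])
im,d=grab('scene','sc2')
c=cv2.resize(im[90:250,60:220],None,fx=3.5,fy=3.5,interpolation=cv2.INTER_CUBIC)
cv2.imwrite('pics/sc2z.png',c[:,:,::-1])
```

```text
[ 466.00141201 -325.31344196  198.09613438] [ 3.13593122 -0.00509583  0.1860383 ] 0.17487124224560108 [-0.06523154 -1.18496464 -0.59694271]
```

View pics/sc2z.png

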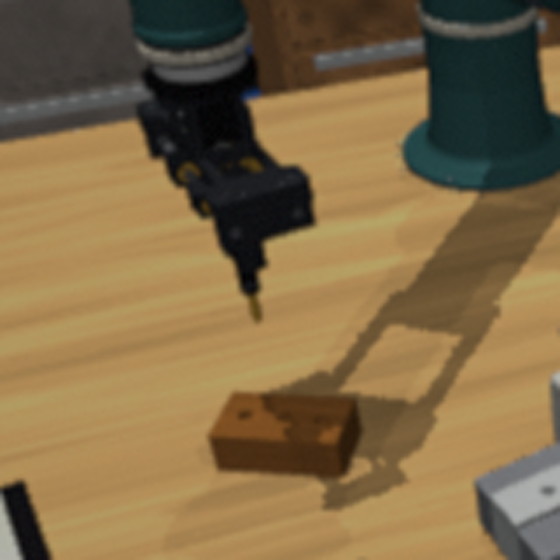

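Call:
step_arm(
  deltas="0.05 0.0436 -0.01 0 0 0; 0.1 0.0872 -0.02 0 0 0; 0.15 0.1308 -0.03 0 0 0; 0.2 0.1744 -0.035 0 0 0; 0.23 0.2006 -0.035 0 0 0; 0.2455 0.2141 -0.035 0 0 0; 0.2455 0.2141 -0.05 0 0 0; 0.2455 0.2141 -0.06 0 0 0",
)

```text
clock: 4.15
tcp_pos: [658.3, -152.6, 143.0]
orientation: [-3.141, 0.004, 0.187]
contact_force: [-0.0, -0.3, -0.1]
finger_gap: 0.168
```

Call:
step_arm(
  deltas="0 0 -0.018 0 0 -0.0005; 0 0 -0.018 0 0 -0.0005; 0 0 -0.018 0 0 -0.0005; 0 0 -0.018 0 0 -0.0005",
)

```text
clock: 4.55
tcp_pos: [660.1, -153.3, 132.2]
orientation: [3.141, -0.001, 0.182]
contact_force: [-0.1, -0.5, -0.4]
finger_gap: 0.168
```

Run:
```python
from h import *
s=ctrl.state();print(s['tcp_pos'],s['orientation'],s['finger_gap'],s['contact_force'],s['joint_velocities'])
im,d=grab('scene','sc3');im2,d2=grab('top','tp3')
a=cv2.resize(im[170:250,180:260],None,fx=7,fy=7,interpolation=cv2.INTER_CUBIC)
cv2.imwrite('pics/sc3z.png',a[:,:,::-1])
b=cv2.resize(im2[110:240,240:370],None,fx=4.3,fy=4.3,interpolation=cv2.INTER_CUBIC)
cv2.imwrite('pics/tp3z.png',b[:,:,::-1])
```

```text
[ 660.09934694 -153.28264487  132.18012434] [ 3.14123233e+00 -6.36944456e-04  1.81764277e-01] 0.16819584064162638 [-0.070547   -0.54600834 -0.3852837 ] [ 5.83619500e-03 -4.83561359e-03 -1.48160994e-02 -5.23088790e-05
  4.83516168e-04  9.99509570e-04]
```

View pics/sc3z.png

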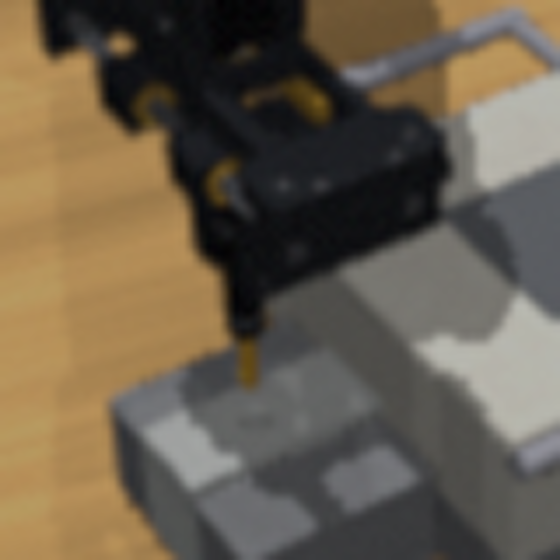

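View pics/tp3z.png

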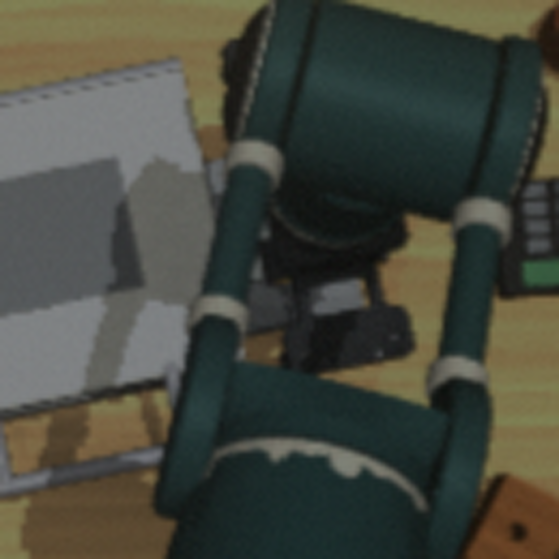

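The brass tip is at sc3z (250,387) and the hole at about (257,418). In the top view the arm hides the hole. I'll compare pin and hole within the scene camera.

Run:
```python
from h import *
im=np.load('pics/sc3.npz')['im'];hsv=cv2.cvtColor(im,cv2.COLOR_RGB2HSV)
r=im.astype(int);br=(r[...,0]-r[...,2])
print(br[216:228,210:221]);print(im.mean(2).astype(int)[224:236,208:226])
s=ctrl.state()['tcp_pos']
h=ray('scene',216.2,229.7,60);print('hole',h)
print('brass line: pred proj of TCP-axis pts', [proj('scene',[s[0],s[1],z]).round(2) for z in(106,91,76)])
# row centroid weights
for v in range(217,226):
    w=np.clip(br[v,211:221]-22,0,None);print(v,(w*np.arange(211,221)).sum()/max(w.sum(),1),w.sum())
```

```text
[[86 80 45  5 -4 -5 -4 10 17  4 -2]
 [85 82 58 24  4  7  3  1  1 -2 -3]
 [85 85 67 35 30 37 19  0 -3 -4 -4]
 [77 71 46 23 51 67 36  4 -3 -3 -3]
 [42 27  9 10 53 74 43  5 -4 -3 -3]
 [ 5 -1 -5  6 53 76 48  5 -4 -4 -3]
 [-3 -3 -5  8 53 77 49  5 -4 -2 -2]
 [-4 -4 -4 10 55 76 49  6 -3 -1  0]
 [-2 -3 -4  5 38 64 43  8  0 -1 -1]
 [-4 -2 -2  0 15 35 22  4 -1  0 -1]
 [-3 -1 -1 -1  1  5  3  0  0 -1  0]
 [-1  0  0 -1 -2 -1 -1  0  0  0 -1]]
[[ 73  69  68  69  68  72  72  66  72  87  97 102 108 111 109 101 100  99]
 [ 75  73  70  72  77  84  86  81  85  94  97 100 102 108 108 102  99 101]
 [ 77  77  77  85  93  96  97  96  96  99  99  98  99 103 107 102 100 100]
 [ 85  88  93  96  99  98  99 101 103 102 100 100 100 100 103 100 100 100]
 [ 93  96  99  99 100 100 100 103 106 104 100 100 100 100 102 102  99  99]
 [ 98  98  99  99 100  99  96  96  96  93  92  97  99 101 108 108 101  99]
 [114 104  99  99 100  98  90  90  92  90  89  96  99 101 110 111 102  98]
 [147 124 103  99 100 100  97  95  95  95  96  98  99 101 106 106  98  94]
 [160 147 113  99  99  98  99  99  99  98 100 100  99  97  98  96  91  86]
 [162 155 125 102  98 101  98  99  98 100  98  98  96  93  89  87  83  78]
 [161 159 148 125 117 115 103  98  99  98  96  93  86  85  83  78  71  68]
 [160 160 159 156 154 146 117  98  95  92  86  82  71  73  71  69  66  66]]
hole [ 662.50797128 -152.90980259   60.        ]
brass line: pred proj of TCP-axis pts [array([214.92, 216.53]), array([215.25, 220.77]), array([215.59, 224.92])]
217 211.40816326530611 98
218 212.07638888888889 144
219 213.24074074074073 162
220 214.72477064220183 109
221 214.95495495495496 111
222 214.9646017699115 113
223 214.94736842105263 114
224 215.0632911392405 79
225 215.0 13
```

Run:
```python
from h import *
print('hole raw',ray('scene',216.1,229.65,60)[:2])
for du,dv in((.42,0),(.42,.25),(.42,.4),(.42,.7)):print(du,dv,ray('scene',216.1+du,229.65+dv,60)[:2].round(1))
print(ctrl.state()['tcp_pos'])
```

```text
hole raw [ 662.21108936 -153.0936704 ]
0.42 0 [ 662.7 -152. ]
0.42 0.25 [ 663.6 -152.4]
0.42 0.4 [ 664.2 -152.6]
0.42 0.7 [ 665.3 -153. ]
[ 660.63358902 -153.01661987  132.67809398]
```

Call:
step_arm(
  deltas="0.0033 0.0008 -0.008 0 0 0; 0.0033 0.0008 -0.0155 0 0 0; 0.0033 0.0008 -0.0155 0 0 0; 0.0033 0.0008 -0.0155 0 0 0",
)

```text
clock: 5.05
tcp_pos: [662.6, -151.5, 118.6]
orientation: [-3.141, 0.001, 0.183]
contact_force: [0.8, 0.6, -0.7]
finger_gap: 0.17
```

Run:
```python
from h import *
s=ctrl.state();print(s['tcp_pos'],s['orientation'],s['contact_force'])
im,d=grab('scene','sc4');im2=ctrl.read_camera('scene')[0];im3=ctrl.read_camera('scene')[0]
print(ctrl.state()['tcp_pos'])
im=((im.astype(int)+im2+im3)//3).astype(np.uint8)
a=cv2.resize(im[205:245,195:240],None,fx=14,fy=14,interpolation=cv2.INTER_CUBIC)
a=np.clip(a.astype(int)*1.5,0,255).astype(np.uint8)
cv2.imwrite('pics/sc4z.png',a[:,:,::-1])
r=im.astype(int);print((r[...,0]-r[...,2])[218:232,210:222]);print(im.mean(2).astype(int)[222:236,208:226])
```

```text
[ 662.55067887 -151.52119547  118.59704297] [-3.14109241e+00  1.05128499e-03  1.83142631e-01] [ 0.80348495  0.61906547 -0.66445012]
[ 663.03913809 -151.66624164  119.34483488]
[[85 85 74 38  2 -3 -2 -2 -1 -2 -3 -4]
 [77 71 50 19 -1 -2 -2 -2 -2 -2 -3 -2]
 [42 27 11  1 -4 -3 -3 -2 -2 -3 -3 -2]
 [ 5 -1 -4 -4 -3  1  4  6 -1 -3 -3 -2]
 [-3 -4 -3 -3  1 25 39 26  1 -3 -2 -1]
 [-4 -3 -3 -4  8 49 72 43  4 -2  0  0]
 [-3 -2 -3 -3  8 52 77 46  6 -2 -1  0]
 [-4 -2 -2 -2  5 40 72 48  7 -2 -1  0]
 [-4 -2 -2 -2  3 35 71 53 12  0 -2 -2]
 [-1  0 -1 -1  3 34 68 54 14  0 -1 -1]
 [ 0  0 -1 -1  2 24 58 49 12  0 -2  0]
 [-1  0 -1  0  1  9 32 28  6  0 -1  0]
 [ 0 -1  0 -1 -1  0  5  4  0 -1 -1 -1]
 [-1 -1 -1  0 -2  0 -1 -1 -1 -2 -1 -1]]
[[ 68  67  67  67  67  61  44  34  33  42  61  80  96 104 102  99  99  98]
 [ 68  68  68  67  67  67  65  62  59  68  88  97 106 110 109 103  99  99]
 [ 74  73  70  68  68  72  76  72  65  74  94 100 102 107 111 108 101 100]
 [ 75  75  75  74  78  86  89  76  65  72  91  98  99 102 108 109 102 100]
 [ 77  79  82  88  94  97  94  77  64  68  85  97  99 100 103 106 102 100]
 [ 85  89  94  97  99  99  95  80  66  67  84  97 100 101 100 101 101  99]
 [ 94  97  98  99  99  99  96  83  70  69  85  97 100 100 102 103 104 101]
 [ 97  98  98  99 100  99  94  86  78  78  87  97  99 101 105 108 105  99]
 [114 102  98  99 100  97  91  87  89  88  89  96  98  99 102 108 107 100]
 [144 112  99  99 100  99  97  95  96  96  96  98 100  99  99 101 103  96]
 [154 125 103  99  99  99  98  98  98  99  98  99  99  97  95  94  92  88]
 [160 148 122 102  98  98  99  99  99  99  99  98  95  92  89  86  83  78]
 [161 159 146 112  99  99  99  98  98  98  96  91  85  84  83  76  71  68]
 [159 160 153 128 117 114 101  97  96  92  86  82  71  73  71  68  67  65]]
```

View pics/sc4z.png

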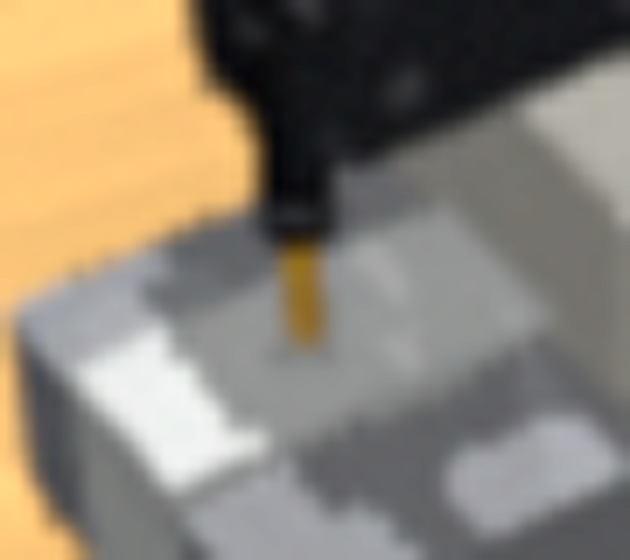

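The tip sits at sc4z (303,345), with the hole's dark rim just visible below and to its left. The pin needs to go about 1–2 mm towards the camera and slightly to −y. I'll shift it and probe down gently.

Call:
step_arm(
  deltas="0.0015 -0.0016 0 0 0 0; 0.0015 -0.0016 -0.0025 0 0 0; 0.0015 -0.0016 -0.0045 0 0 0; 0.0015 -0.0016 -0.006 0 0 0; 0.0015 -0.0016 -0.0065 0 0 0",
)

```text
clock: 5.7
tcp_pos: [663.8, -153.0, 113.9]
orientation: [-3.141, 0.001, 0.183]
contact_force: [-0.9, -0.8, 1.2]
finger_gap: 0.169
```

Call:
step_arm(
  deltas="0 0 -0.0025 0 0 0; 0 0 -0.005 0 0 0; 0 0 -0.0075 0 0 0",
)

```text
clock: 6.0
tcp_pos: [663.5, -152.9, 107.6]
orientation: [-3.141, 0.001, 0.183]
contact_force: [-2.2, -0.5, 0.1]
finger_gap: 0.169
```

Call:
step_arm(
  deltas="0 0 -0.006 0 0 0; 0 0 -0.012 0 0 0; 0 0 -0.018 0 0 0; 0 0 -0.022 0 0 0; 0 0 -0.025 0 0 0; 0 0 -0.025 0 0 0",
)

```text
clock: 6.6
tcp_pos: [663.3, -152.8, 87.1]
orientation: [-3.141, 0.002, 0.183]
contact_force: [-3.9, 0.4, -1.4]
finger_gap: 0.171
```

Call:
step_arm(
  deltas="-0.0008 0 -0.001 0 0 0; -0.0008 0 -0.002 0 0 0; -0.0008 0 -0.003 0 0 0; -0.0008 0 -0.003 0 0 0",
)

```text
clock: 7.0
tcp_pos: [663.4, -153.0, 86.4]
orientation: [-3.142, 0.0, 0.183]
contact_force: [-6.2, 1.0, 3.5]
finger_gap: 0.171
```

Call:
step_arm(
  deltas="-0.0008 0 -0.0015 0 0 0; -0.0008 0 -0.003 0 0 0; -0.0008 0 -0.003 0 0 0; -0.0008 0 -0.003 0 0 0",
)

```text
clock: 7.4
tcp_pos: [663.6, -153.2, 86.2]
orientation: [3.141, -0.002, 0.183]
contact_force: [-8.6, 1.5, 11.7]
finger_gap: 0.172
```

Run:
```python
from h import *
s=ctrl.state();print(s['tcp_pos'],s['orientation'],s['contact_force'],s['ft_torque'])
im,d=grab('scene','sc5')
a=cv2.resize(im[195:245,190:250],None,fx=10,fy=10,interpolation=cv2.INTER_CUBIC)
a=np.clip(a.astype(int)*1.5,0,255).astype(np.uint8)
cv2.imwrite('pics/sc5z.png',a[:,:,::-1])
```

```text
[ 663.61723531 -153.16965406   86.24825599] [ 3.14082405e+00 -1.71069481e-03  1.82990062e-01] [-8.63503947  1.48922793 11.69561733] [0.21235306 1.454214   0.00774324]
```

View pics/sc5z.png

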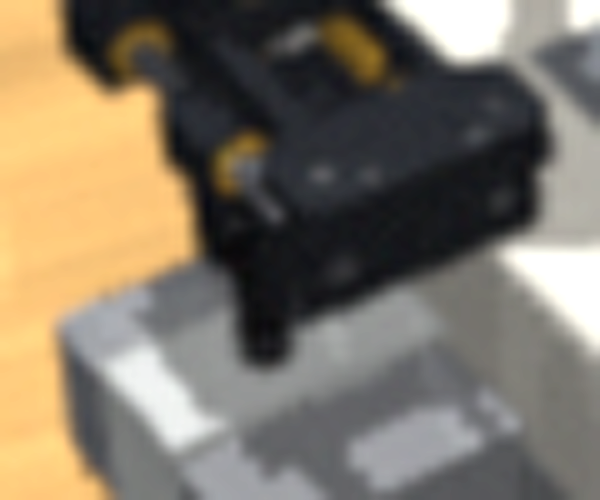

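No brass shows and the grip's shoulder sits on the block at about (265,355), so the pin is home. I'll ease the press and release.

Call:
step_arm(
  deltas="0 0 0.003 0 0 0; 0 0 0.003 0 0 0; 0 0 0.003 0 0 0; 0 0 0.003 0 0 0; 0 0 0.003 0 0 0; 0 0 0.003 0 0 0",
  hand=-0.1,
)

```text
clock: 8.05
tcp_pos: [662.8, -153.0, 85.3]
orientation: [-3.142, 0.0, 0.183]
contact_force: [-0.1, 0.7, 0.6]
finger_gap: 0.55
```

Call:
step_arm(
  deltas="0 0 0.02 0 0 0; 0 0 0.06 0 0 0; 0 0 0.11 0 0 0; 0 0 0.16 0 0 0; 0 0 0.18 0 0 0; -0.05 0.02 0.18 0 0 0; -0.1 0.06 0.18 0 0 0; -0.14 0.1 0.18 0 0 0",
)

```text
clock: 8.85
tcp_pos: [548.8, -72.7, 229.1]
orientation: [-3.141, 0.001, 0.181]
contact_force: [0.6, 0.0, 0.9]
finger_gap: 0.553
```

Run:
```python
from h import *
s=ctrl.state();print(s['tcp_pos'],s['orientation'],s['contact_force'])
im,d=grab('scene','sc6');im2,d2=grab('top','tp6')
a=cv2.resize(im[130:260,150:330],None,fx=4.4,fy=4.4,interpolation=cv2.INTER_CUBIC)
cv2.imwrite('pics/sc6z.png',a[:,:,::-1])
P=cloud('scene',d);m=(np.hypot(P[...,0]-662.5,P[...,1]+153)<14)&(P[...,2]>70)&(P[...,2]<140);print(m.sum(),P[m].mean(0) if m.any() else'', np.percentile(P[m][:,2],[5,50,95,100]) if m.any() else '')
```

```text
[548.84664744 -72.66071778 229.12860598] [-3.14115778e+00  1.00331431e-03  1.81301408e-01] [0.64948408 0.00550926 0.87056427]
103 [ 667.45289783 -154.22811158   99.95340187] [ 72.41376137 101.63832774 120.60933622 124.32620444]
```

View pics/sc6z.png

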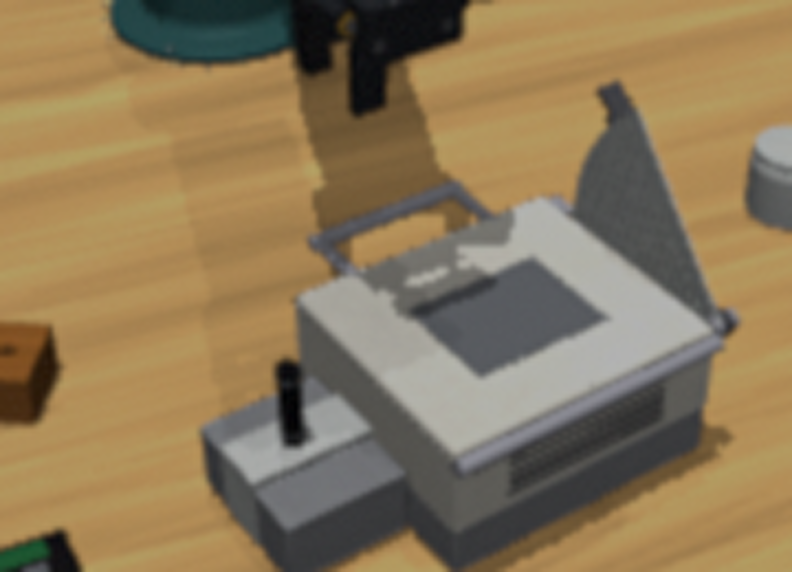

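The pin stands home and free: its base is at (293,438) and its top at (288,368). Next is the bar: narrow the jaws and hover above it.

Call:
step_arm(
  deltas="-0.034 0.0516 0 0 0 0; -0.034 0.0516 -0.03 0 0 0; -0.034 0.0516 -0.07 0 0 0; -0.034 0.0516 -0.11 0 0 0; -0.034 0.0516 -0.125 0 0 0; -0.034 0.0516 -0.125 0 0 0; -0.034 0.0516 -0.125 0 0 0",
  hand=0.4,
)

```text
clock: 9.65
tcp_pos: [524.6, -32.0, 130.5]
orientation: [3.141, -0.001, 0.183]
contact_force: [1.1, 0.2, -0.4]
finger_gap: 0.297
```

Run:
```python
from h import *
s=ctrl.state();print(s['tcp_pos'],s['orientation'],s['finger_gap'],s['q'])
im,d=grab('scene','sc7')
t=s['tcp_pos']
a=cv2.resize(im[100:230,180:310],None,fx=4.4,fy=4.4,interpolation=cv2.INTER_CUBIC)
cv2.imwrite('pics/sc7z.png',a[:,:,::-1]);print(proj('scene',t),proj('scene',[522,-31,105]))
```

```text
[524.55897251 -32.00349939 130.47993165] [ 3.14129829e+00 -8.90660929e-04  1.82783423e-01] 0.29710953092029446 [-1.08315778e-01  7.67359486e-02  2.03248340e+00 -3.07160220e-05
  1.03143563e+00 -2.91083307e-01]
[238.0209834  172.07660325] [238.20830825 178.52365416]
```

View pics/sc7z.png

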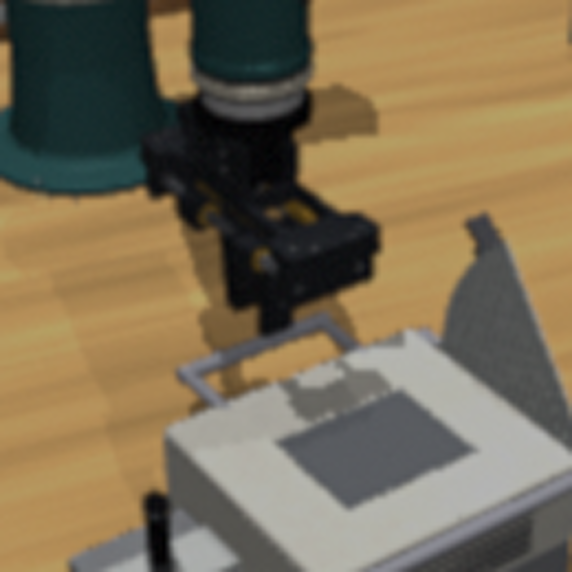

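The near finger tip is at (275,325), over the bar running from (183,377) to (325,322), and clear of the lid edge. Descending.

Call:
step_arm(
  deltas="-0.003 0 -0.012 0 0 0; -0.003 0 -0.024 0 0 0; -0.003 0 -0.036 0 0 0; -0.003 0 -0.05 0 0 0; -0.003 0 -0.0545 0 0 0; -0.003 0 -0.0545 0 0 0",
)

```text
clock: 10.3
tcp_pos: [520.3, -31.6, 84.8]
orientation: [-3.141, 0.002, 0.183]
contact_force: [-0.8, -1.2, -0.1]
finger_gap: 0.296
```

Call:
step_arm(
  deltas="0 0 0 0 0 0; 0 0 0 0 0 0; 0 0 0 0 0 0; 0 0 0 0 0 0; 0 0 0 0 0 0",
  hand=1,
  newtons=15,
)

```text
clock: 10.8
tcp_pos: [520.4, -31.9, 86.2]
orientation: [3.142, 0.002, 0.183]
contact_force: [-4.9, -1.3, 3.9]
finger_gap: 0.125
```

Run:
```python
from h import *
s=ctrl.state();print(s['tcp_pos'],s['orientation'],s['finger_gap'],s['contact_force'],s['ft_torque'])
```

```text
[520.39623847 -31.92148192  86.20021605] [3.14152304e+00 1.67045001e-03 1.83273935e-01] 0.12538288336570097 [-4.94507074 -1.33309397  3.91398463] [-0.28287009  0.63304536  0.08196022]
```

Gap 0.125 of 88 mm is about 11 mm, so the 12 mm bar is gripped. I'll firm the grip and lift along the arc.

Call:
step_arm(
  deltas="0 0 0 0 0 0; 0 0 0 0 0 0; 0.0002 0 0.011 0 0 0; 0.0009 0.0002 0.022 0 0 0; 0.0019 0.0004 0.0329 0 0 0; 0.0035 0.0006 0.0438 0 0 0; 0.0054 0.001 0.0546 0 0 0; 0.0078 0.0015 0.0654 0 0 0",
  newtons=45,
)

```text
clock: 11.6
tcp_pos: [526.6, -30.7, 138.6]
orientation: [-3.141, 0.002, 0.183]
contact_force: [-2.5, -3.9, -7.7]
finger_gap: 0.113
```

Call:
step_arm(
  deltas="0.0027 0.0005 0.0106 0 0 0; 0.006 0.0011 0.0211 0 0 0; 0.0095 0.0017 0.0315 0 0 0; 0.0136 0.0025 0.0417 0 0 0; 0.018 0.0033 0.0517 0 0 0; 0.0228 0.0042 0.0616 0 0 0; 0.0279 0.0052 0.0712 0 0 0; 0.0335 0.0062 0.0807 0 0 0",
)

```text
clock: 12.4
tcp_pos: [554.9, -25.1, 203.3]
orientation: [-3.141, -0.001, 0.183]
contact_force: [1.3, -0.3, -12.3]
finger_gap: 0.112
```

Run:
```python
from h import *
s=ctrl.state();print(s['tcp_pos'],s['orientation'],s['finger_gap'],s['contact_force'])
im,d=grab('scene','sc8');im2,d2=grab('top','tp8')
a=cv2.resize(im[110:260,180:340],None,fx=3.9,fy=3.9,interpolation=cv2.INTER_CUBIC)
cv2.imwrite('pics/sc8z.png',a[:,:,::-1])
a=cv2.resize(im2[115:240,180:300],None,fx=4.6,fy=4.6,interpolation=cv2.INTER_CUBIC)
cv2.imwrite('pics/tp8z.png',np.clip(a[:,:,::-1]*1.4,0,255).astype(np.uint8))
s=ctrl.state();print(s['tcp_pos'],s['joint_velocities'])
```

```text
[554.87161104 -25.14223128 203.31663066] [-3.14108440e+00 -5.74800758e-04  1.82998768e-01] 0.1119950928199889 [  1.31517478  -0.25829148 -12.3422367 ]
[555.60482253 -25.04283663 204.29775025] [-2.49828457e-03  2.38213843e-03  2.80544857e-02 -7.84766203e-03
 -1.60193049e-02  7.01962139e-05]
```

View pics/sc8z.png

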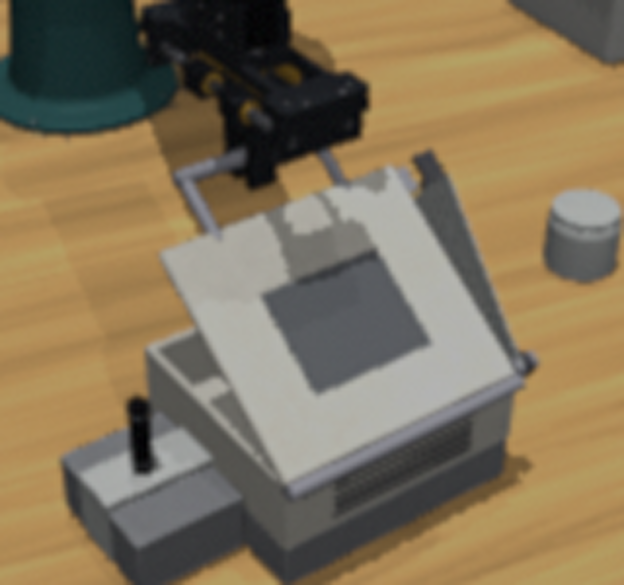

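View pics/tp8z.png

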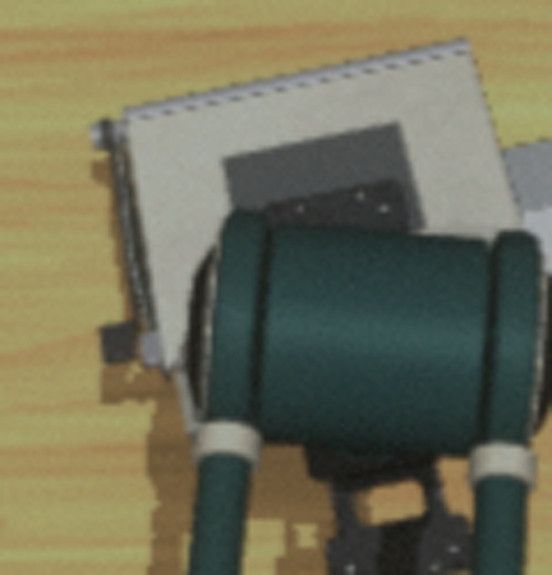

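The lid is up, with its pointer at sc8z (405,178) beside the index tab at (430,165). In the top view they are at (152,348) and (118,342). Next I'll measure both angles.

```bash
cat > ang.py <<'E'
import sys
from h import *
tag=sys.argv[1] if len(sys.argv)>1 else None
if tag and len(sys.argv)>2:
    for n,k in(('scene','sc'),('top','tp')):grab(n,k+tag)
s=ctrl.state();print(s['tcp_pos'],s['contact_force'],s['finger_gap'],s['clock'])
y=np.radians(10.8);c,sn=np.cos(y),np.sin(y)
O=np.array([654.8,-6.9])
def loc(P):
    q=P[...,:2]-O;return np.stack([q@[c,sn],q@[-sn,c],P[...,2]],-1)
for n,k in(('scene','sc'),('top','tp')):
    D=np.load(f'pics/{k}{tag}.npz');L=loc(cloud(n,D['d']));im=D['im'].mean(2)
    m=(abs(L[...,1])<88)&(L[...,0]<75)&(L[...,0]>-40)&(L[...,2]>112)&(L[...,2]<240)&(D['d']>0)
    # keep lid surface: white or grey panel, RANSAC-ish refit
    q=L[m]
    for _ in range(8):
        A=np.c_[q[:,0],q[:,1],np.ones(len(q))];p=np.linalg.lstsq(A,q[:,2],rcond=None)[0];r=abs(A@p-q[:,2]);q=q[r<max(3,2*np.median(r))]
    print(n,'lid slope',np.arctan(-p[0]).round(4),'ycoef',p[1].round(3),len(q),np.median(r).round(2),'z at hinge x=85:',(p[0]*85+p[2]).round(1))
    m=(L[...,1]>110)&(L[...,1]<130)&(L[...,2]>185)&(L[...,2]<220)&(L[...,0]<-20)&(L[...,0]>-70);q=L[m]
    print(n,'index',m.sum(),q.mean(0).round(1),'th',np.arctan2(q[:,2].mean()-105,85-q[:,0].mean()).round(4))
    m=(L[...,1]>100)&(L[...,1]<109)&(L[...,2]>170)&(L[...,2]<240)&(L[...,0]<-20)&(L[...,0]>-80);q=L[m]
    if len(q):print(n,'lidptr?',m.sum(),q.mean(0).round(1),np.arctan2(q[:,2].mean()-105,85-q[:,0].mean()).round(4))
E
python3 ang.py 8
python3 - <<'E'
from h import *
im=np.load('pics/tp8.npz')['im'];a=im[180:205,196:226]
b=im[180:205,196:226];c=np.load('pics/sc8.npz')['im'][140:170,275:305]
x=np.hstack([cv2.resize(b,(390,390),interpolation=cv2.INTER_CUBIC)*1.0*1.5,cv2.resize(c,(390,390),interpolation=cv2.INTER_CUBIC)])
cv2.imwrite('pics/pt8.png',np.clip(x,0,255).astype(np.uint8)[:,:,::-1])
E
```

```text
[555.60482253 -25.04283663 204.29775025] [-2.63545708 -0.29608054 -8.95625263] 0.11202126548725302 12.5
scene lid slope 0.5746 ycoef -0.004 2539 1.14 z at hinge x=85: 109.0
scene index 45 [-44.  118.9 204.2] th 0.6555
scene lidptr? 49 [-35.4 104.1 189.4] 0.6114
top lid slope 0.5825 ycoef -0.005 1506 1.21 z at hinge x=85: 108.8
top index 63 [-46.  118.4 205.1] th 0.6525
top lidptr? 49 [-40.2 103.9 195.2] 0.624
```

View pics/pt8.png

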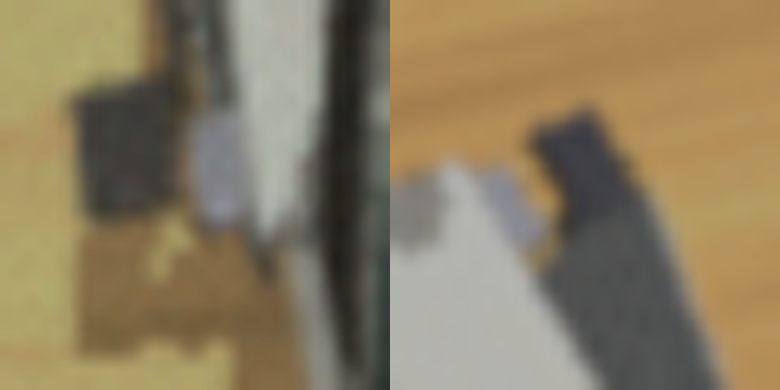

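```bash
cat > fit.py <<'E'
from h import *
from scipy.optimize import least_squares
y=np.radians(10.8);c,s=np.cos(y),np.sin(y);O=np.array([654.8,-6.9])
def W(x,yy,z):return [O[0]+c*x-s*yy,O[1]+s*x+c*yy,z]
def tab(th,yy,n=3,r=160):return W(85-r*np.cos(th)+n*np.sin(th),yy,105+r*np.sin(th)+n*np.cos(th))
obs={'lid':((212.2,192.4),(284.1,155.5)),'idx':((205.5,191.0),(289.15,152.2))}
import sys
def rep(obs):
  for k,(a,b) in obs.items():
    X=tri(a,b);q=X[:2]-O;x,yy=q@[c,s],q@[-s,c]
    al=np.arctan2(X[2]-105,85-x);R=np.hypot(X[2]-105,85-x)
    print(k,'tri',np.round([x,yy,X[2]],1),'r',R.round(1),'th-surface',(al-3/160).round(4), 'reproj',(proj('top',X)-a).round(2),(proj('scene',X)-b).round(2))
if __name__=='__main__':
  rep(obs)
  for th in(.56,.58,.6,.62,.64,.66):print(th,'lid',proj('top',tab(th,104)).round(1),proj('scene',tab(th,104)).round(1),'idx',proj('top',tab(th,120)).round(1),proj('scene',tab(th,120)).round(1))
E
python3 fit.py
```

```text
lid tri [-54.  106.2 191.4] r 163.6 th-surface 0.5373 reproj [-0.69 -0.32] [-0.63  0.05]
idx tri [-48.6 120.2 200.3] r 164.2 th-surface 0.6008 reproj [-0.57 -0.27] [-0.52  0.05]
0.56 lid [212.  189.8] [284.  156.2] idx [205.4 191.1] [288.3 154.5]
0.58 lid [211.7 189. ] [284.4 155.7] idx [205.1 190.3] [288.8 154. ]
0.6 lid [211.5 188.1] [284.9 155.2] idx [204.9 189.5] [289.2 153.5]
0.62 lid [211.2 187.2] [285.3 154.7] idx [204.6 188.6] [289.7 153. ]
0.64 lid [211.  186.3] [285.8 154.2] idx [204.3 187.7] [290.2 152.5]
0.66 lid [210.7 185.4] [286.3 153.8] idx [204.1 186.8] [290.7 152.1]
```

Call:
step_arm(
  deltas="0.0028 0.0005 0.0045 0 0 0; 0.006 0.0011 0.009 0 0 0; 0.0092 0.0017 0.0136 0 0 0; 0.0092 0.0017 0.0136 0 0 0; 0.0092 0.0017 0.0136 0 0 0; 0.0092 0.0017 0.0136 0 0 0; 0.0092 0.0017 0.0136 0 0 0",
)

```text
clock: 13.2
tcp_pos: [561.9, -23.8, 213.5]
orientation: [-3.141, -0.001, 0.183]
contact_force: [3.4, 2.9, -15.9]
finger_gap: 0.11
```

```bash
python3 ang.py 9 g
python3 - <<'E'
from h import *
b=np.load('pics/tp9.npz')['im'][180:205,196:226];c=np.load('pics/sc9.npz')['im'][140:170,275:305]
x=np.hstack([cv2.resize(b,(390,325),interpolation=cv2.INTER_CUBIC)*1.5,cv2.resize(c,(390,390),interpolation=cv2.INTER_CUBIC)[:325]])
cv2.imwrite('pics/pt9.png',np.clip(x,0,255).astype(np.uint8)[:,:,::-1])
E
```

```text
[561.89421553 -23.83263886 213.49154927] [  4.72080893   3.04611096 -16.05017384] 0.10683142520869245 13.3
scene lid slope 0.6317 ycoef -0.004 2638 1.16 z at hinge x=85: 109.1
scene index 49 [-44.  118.3 203.9] th 0.6539
scene lidptr? 36 [-34.5 104.3 195.2] 0.6468
top lid slope 0.6311 ycoef -0.004 1254 1.2 z at hinge x=85: 108.9
top index 62 [-45.9 118.5 204.6] th 0.6505
top lidptr? 47 [-38.2 104.2 198.5] 0.6492
```

View pics/pt9.png

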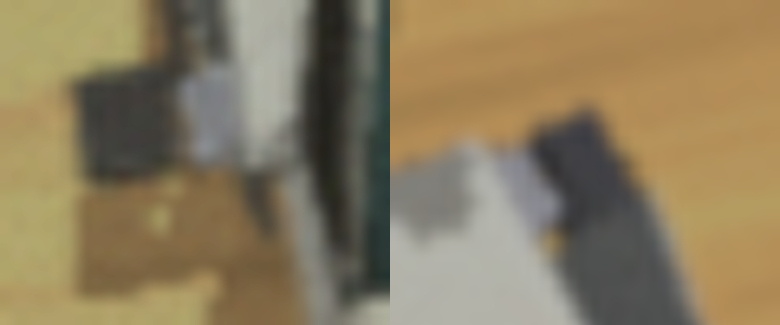

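The two tabs are now nearly level. In the left panel the pointer is at (211,114) and the index at (130,128), close to the expected perspective offset. I'll refine with averaged edge profiles.

Run:
```python
from h import *
from fit import tab
np.set_printoptions(linewidth=200)
A={}
for n in('top','scene'):
    A[n]=np.mean([ctrl.read_camera(n)[0].astype(float) for _ in range(6)],0)
np.savez('pics/avg9.npz',**A)
t=A['top']
print('idx cols 202-208',[f'{x:.0f}' for x in t[180:200,203:207].mean((1,2))])
print('ptr cols 211-213');print(t[180:200,210:215].mean(2).round(0).astype(int).T)
print('blue-green ptr');print((t[...,2]-t[...,1])[180:200,208:217].round(0).astype(int))
sc=A['scene'];print('scene b-r');print((sc[...,2]-sc[...,0])[146:164,280:298].round(0).astype(int));print(sc.mean(2)[146:164,280:298].astype(int))
s=ctrl.state();print(s['tcp_pos'],s['contact_force'],s['clock'])
```

```text
idx cols 202-208 ['98', '98', '98', '98', '92', '63', '43', '40', '41', '41', '41', '42', '44', '44', '62', '69', '69', '69', '69', '68']
ptr cols 211-213
[[ 56  47  55  52  52  56  79  84  79  72  69  71  60  63  68  70  68  68  69  67]
 [ 56  58  68  59  68  78  83  84  84  84  86  92  71  60  66  69  69  68  69  67]
 [ 56  53  49  50  63  86  85  84  85  85  87  88  74  66  66  69  69  69  68  67]
 [ 88  83  75  69  72  90  87  86  87  85  84  76  70  65  65  68  68  68  68  66]
 [112 112 110 107 104 101  98  96  94  92  87  75  71  56  57  61  64  68  67  64]]
blue-green ptr
[[-12  -6  -7  -4  -5  -6  -8  -8  -8]
 [-14  -5  -6  -4  -5  -6  -7  -7  -7]
 [-16  -6  -8  -4  -4  -6  -8  -7  -7]
 [-18  -8 -10  -7  -4  -5  -8  -8  -7]
 [-13  -7  -8 -10  -4  -4  -6  -7  -8]
 [ -5  -5  -4  -5  -1   0  -6  -8  -8]
 [ -3  -2   1   2   1   0  -4  -6  -8]
 [ -4  -4   0   2   2   0  -4  -7  -8]
 [ -5  -5  -3   2   1   1  -4  -7  -8]
 [ -4  -8  -6   2   2   2  -2  -8  -7]
 [ -3  -5  -7   1   2   1  -2  -6  -7]
 [ -3  -6  -8   0   0   0  -4  -6  -6]
 [ -7 -11 -11  -3  -5  -6  -4  -5  -6]
 [-16 -
[... 2365 characters left out ...]
134 143 142]
 [134 162 175 176 167 145 135 120  72  58  65  68  75  77  87 120 141 144]
 [147 169 177 177 174 157 130 100  62  63  75  77  80  80  82 107 139 145]
 [170 174 176 176 176 167 139 116  80  73  79  80  81  81  80  96 130 143]
 [176 176 176 176 176 175 159 122  85  78  80  80  80  81  79  88 117 140]
 [175 175 175 175 176 177 168 131  90  78  79  79  79  78  80  81 101 134]
 [175 175 175 175 175 176 175 157 108  80  78  78  79  78  81  80  91 123]
 [175 175 175 174 174 176 177 169 131  90  78  79  79  80  81  80  87 115]
 [175 175 175 175 174 174 176 176 159 110  80  78  77  79  80  80  81 101]]
[561.94115329 -23.82957421 213.54656246] [  4.33317612   2.89061686 -16.58041892] 13.9
```

Run:
```python
from h import *
from fit import tab
def e(th,yy,r,n):return proj('top',tab(th,yy,n,r))
for th in(.61,.63,.65):
    # interpolate to same columns: edge line between two y
    def v_at(u,r,n,y0,y1):
        a,b=e(th,y0,r,n),e(th,y1,r,n);return a[1]+(u-a[0])*(b[1]-a[1])/(b[0]-a[0])
    print(th,'inner ptr',v_at(212,150,3,98,112).round(2),'idx',v_at(204.5,148,3,111,129).round(2),'outer ptr',v_at(212,170,-3,98,112).round(2),v_at(212,170,3,98,112).round(2),'idx',v_at(204.5,172,-3,111,129).round(2),v_at(204.5,172,3,111,129).round(2))
```

```text
0.61 inner ptr 184.35 idx 185.23 outer ptr 192.49 190.8 idx 194.66 192.96
0.63 inner ptr 183.47 idx 184.36 outer ptr 191.54 189.8 idx 193.7 191.96
0.65 inner ptr 182.57 idx 183.47 outer ptr 190.56 188.78 idx 192.71 190.92
```

Call:
step_arm(
  deltas="0.0014 0.0003 0.002 0 0 0; 0.0014 0.0003 0.002 0 0 0; 0.0014 0.0003 0.002 0 0 0; 0.0014 0.0003 0.002 0 0 0; 0.0014 0.0003 0.002 0 0 0; 0.0014 0.0003 0.002 0 0 0",
)

```text
clock: 14.5
tcp_pos: [563.1, -23.6, 215.1]
orientation: [-3.141, -0.001, 0.183]
contact_force: [4.7, 2.2, -15.7]
finger_gap: 0.104
```

```bash
python3 ang.py 10 g
python3 - <<'E'
from h import *
from fit import tab
np.set_printoptions(linewidth=200)
A={n:np.mean([ctrl.read_camera(n)[0].astype(float) for _ in range(6)],0) for n in('top','scene')}
t=A['top']
print([f'{x:.0f}' for x in t[180:200,203:207].mean((1,2))])
print(t[180:200,210:215].mean(2).round(0).astype(int).T);print((t[...,2]-t[...,1])[180:200,210:215].round(0).astype(int).T)
s=A['scene']
b=t[180:205,196:226];c=s[140:165,275:305]
x=np.hstack([cv2.resize(b,(390,325),interpolation=cv2.INTER_CUBIC)*1.5,cv2.resize(c,(390,325),interpolation=cv2.INTER_CUBIC)])
cv2.imwrite('pics/pt10.png',np.clip(x,0,255).astype(np.uint8)[:,:,::-1])
# predicted corner polygons at equal angle in scene zoom
for th in(.63,.645):
  for nm,y0,y1,r0,r1 in(('ptr',98,112,150,170),('idx',111,129,148,172)):
    print(th,nm,[tuple(((proj('scene',tab(th,y,3,r))-[275,140]+.5)*13-.5+[390,0]).round(0)) for y,r in((y0,r0),(y1,r0),(y1,r1),(y0,r1))])
print(ctrl.state()['tcp_pos'],ctrl.state()['clock'])
E
```

```text
[563.05548614 -23.61308114 215.10121792] [  4.27488917   3.35044546 -15.85962639] 0.10687434558739117 14.6
scene lid slope 0.6384 ycoef -0.003 2622 1.13 z at hinge x=85: 109.4
scene index 46 [-43.6 118.7 204.1] th 0.6565
scene lidptr? 34 [-34.6 104.5 197. ] 0.6558
top lid slope 0.6399 ycoef -0.006 1220 1.18 z at hinge x=85: 108.8
top index 63 [-45.9 118.4 204.6] th 0.6504
top lidptr? 46 [-37.8 104.1 198.8] 0.6525
['98', '98', '98', '97', '92', '63', '43', '41', '41', '41', '41', '42', '43', '44', '62', '69', '69', '68', '69', '68']
[[ 56  48  56  52  55  68  82  85  80  71  64  56  61  66  67  69  68  68  68  67]
 [ 55  57  67  59  67  85  85  84  84  81  75  67  70  68  66  69  68  69  69  67]
 [ 62  54  50  48  55  82  86  84  85  85  80  65  61  66  68  69  68  68  68  66]
 [ 96  84  75  69  72  86  89  87  86  86  85  66  50  62  65  68  68  68  68  66]
 [113 112 110 106 104 102 101  96  95  93  87  77  55  54  56  62  64  67  68  64]]
[[ -6  -6  -7 -10  -8   0   2   1  -4  -6  -6  -8 -13 -22 -24 -25 -24 -24 -25 -24]
 [ -3  -4  -5  -8  -8   1   2   2   2   1   0  -2 -10 -22 -24 -
[... 297 characters left out ...]
), np.float64(241.0)), (np.float64(583.0), np.float64(222.0)), (np.float64(540.0), np.float64(144.0)), (np.float64(490.0), np.float64(163.0))]
0.63 idx [(np.float64(584.0), np.float64(231.0)), (np.float64(648.0), np.float64(207.0)), (np.float64(596.0), np.float64(114.0)), (np.float64(532.0), np.float64(137.0))]
0.645 ptr [(np.float64(538.0), np.float64(237.0)), (np.float64(588.0), np.float64(218.0)), (np.float64(545.0), np.float64(139.0)), (np.float64(495.0), np.float64(158.0))]
0.645 idx [(np.float64(589.0), np.float64(227.0)), (np.float64(652.0), np.float64(203.0)), (np.float64(601.0), np.float64(109.0)), (np.float64(537.0), np.float64(132.0))]
[563.0668219  -23.59770436 215.1329243 ] 15.2
```

View pics/pt10.png

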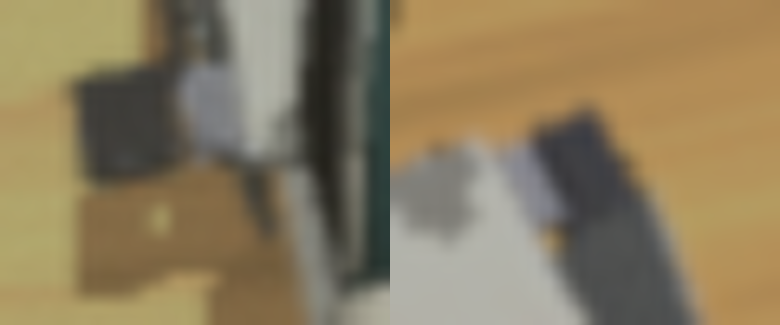

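Run:
```python
from h import *
im=np.load('pics/sc10.npz')['im']
cv2.imwrite('pics/sc10z.png',cv2.resize(im[110:310,100:400],None,fx=2.6,fy=2.6,interpolation=cv2.INTER_CUBIC)[:,:,::-1])
```

```text
(no output)
```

View pics/sc10z.png

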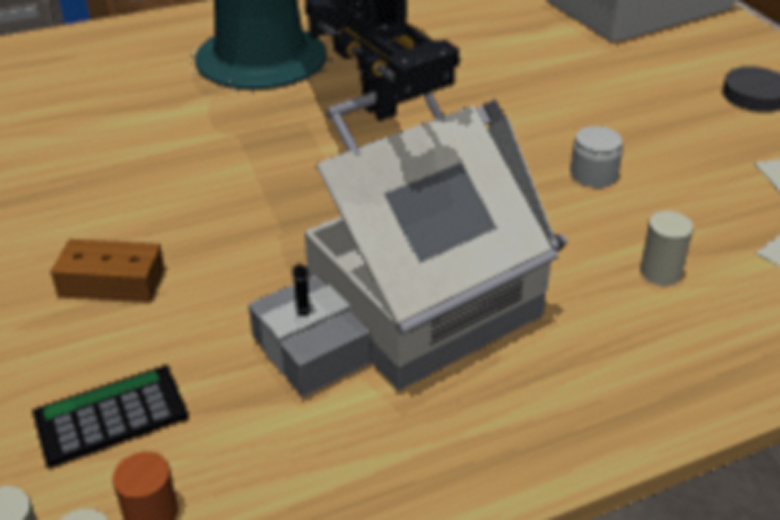

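Call:
step_arm(
  deltas="0.0003 0 0.0004 0 0 0; 0.0003 0 0.0004 0 0 0; 0.0003 0 0.0004 0 0 0; 0.0003 0 0.0004 0 0 0; 0.0003 0 0.0004 0 0 0; 0.0003 0 0.0004 0 0 0; 0.0003 0 0.0004 0 0 0; 0.0003 0 0.0004 0 0 0",
)

```text
clock: 16.0
tcp_pos: [563.2, -23.6, 215.4]
orientation: [-3.141, -0.001, 0.183]
contact_force: [4.2, 4.2, -16.4]
finger_gap: 0.109
```

The pin is home at (303,293). The lid is held, the tabs are level near (488,112), and the tin, core and calculator haven't moved. The arm is steady, so I'm handing in.

Run:
```python
from h import *
s=ctrl.state();print(s['tcp_pos'],s['joint_velocities'].round(4));print(ctrl.close_job())
```

```text
[563.23150001 -23.55945938 215.3558607 ] [-0.0008  0.0003 -0.001  -0.0008 -0.0002  0.0004]
the job is handed in; nothing more can be done
None
```

The job is handed in at 16.0 s. With the lid shut, I took the pin from the stand, pushed it home in the terminal and let go. I then raised the lid by its bar to the index, where the gripper is still holding it.

**Pin:** When I pushed it home the tool stopped at the expected height (z 86.2 mm against 86 mm). No brass shows in the later pictures, and the pin stays upright after the lift.

**Lid level:** The lid's slope measured about 0.639 rad, and I then raised it about 0.002 rad more. I did not measure it again after that last nudge.

**Index angle:** My estimates do not fully agree:
- The depth points give about 0.632–0.642 rad.
- The tab edges in the top view suggested the index might be up to 0.01 rad higher than the lid.
- The tabs look level in the scene camera to within about 0.006 rad.
- The angle worked out from how far the tool rose (0.626) is lower than from its forward travel (0.639). I put that down to slight slip at the bar.

**Final state:** The arm was steady, with about 17 N at the wrist. The index, tin, core and calculator show no visible movement in the pictures.

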